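# Load the tofu mould into the counter press and throw the lever into the marked notch

## Robot

A 7-joint arm with a two-finger parallel gripper is mounted at the origin on the work surface. World frame = base frame: x ahead of the robot, y to its left, z up, the work surface at z = 0. Lengths are in m, angles in degrees, forces in N, time in s.
With the tool pointing down it reaches from about 0.425 to 0.875 m from the base axis. Payload 4.7 kg.
Tool frame: the origin (TCP) lies midway between the tips of the shut fingers; the grasp point (between the pads) lies 19 mm behind it; z points along the fingers, x is the direction in which the jaws open and shut, and the axes are right-handed (so a half turn about z gives the same grasp; the last joint's range is limited). The gripper opens to 87 mm and grips with 3 to 60 N. Pads are 19 mm wide; open, the fingers measure 117 mm over their backs; the gripper's body (75 mm by 190 mm) begins 51 mm behind the grasp point.
Start: joints at [-65.884, 18.392, -4.016, 83.108, 1.295, 78.541, -3.26], TCP at [0.257, 0.597, 0.223] pointing down, gripper open.
Joint ranges: [-163.93, 163.93], [-17.29, 119.83], [-79.2, 71.16], [3.27, 140.29], [-89.18, 269.18], [5.43, 117.66], [-154.24, 154.24]. Speed limits (degrees/s): [147.25, 147.25, 180, 180, 180, 180, 180].

## Interface

Orientations are given as [roll, pitch, yaw] about the fixed x, y, z axes, in that order (R = Rz(yaw) Ry(pitch) Rx(roll)).
In Python, from cell import env gives the robot as it stands.
- The arm moves only by the tool carry_out, never from a script. Its argument "plan" is a list of rows, each an object with "grip": the closure, from 0 (fully open) to 1 (shut); "dp": the shift along the tool's x, y, z in m, a list of three; "rotation": the turn, a rotation vector about the tool's x, y, z in degrees, a list of three. In form: [{"grip": grip, "dp": [dx, dy, dz], "rotation": [wx, wy, wz]}, ...]. A call has 1 to 8 rows; each row shifts and turns the pose as measured when the row begins, along the tool's axes as they then stand; what a row does not reach is not made up. A row lasts 1/12 s, in which the tool goes at most 41.7 mm and 7.16 degrees, less where a joint would pass 70% of its speed; a pose out of reach is approached as far as the arm can. A call is refused whole if a number of a shift passes 0.0417 or a number of a turn 7.16, either way. A call with a gripper value outside its range is refused whole. The fingers move at their own pace and stop on an object; "force" is the grip in N (left out, the last holds). Time passes only in rows, so rows that do not move let the fingers close. It gives the time, the measured TCP pose, the force and the opening at its end, in the units of the state.
- env.get_obs(): the state, without advancing time (a new reading comes with each control period).
- env.read_camera(name): name is "side" or "top" or "wrist"; returns the picture (480x640x3 uint8, red, green, blue); there is no depth.
- env.camera_params(name): a dict with "fx", "fy", "cx", "cy" (pixels), "k1" (the pictures are not rectified: a ray, as slopes to the right and down, at radius r is drawn at 1 + k1 r^2 times it, then the intrinsics apply), "R" (3x3) and "t" (3): a world point X has camera coordinates R X + t. Camera axes: x right, y down, z forward; pixel columns grow to the right and rows downward; lengths in m; the calibration is good to about 2 mm. A picture is of the moment at which its call begins: read the wrist's pose just before it. camera_params takes no time and is no camera call; for the wrist camera it gives the pose at the moment of the call.
- env.sign_off(): hands the job in, once; it reports no verdict.
The state is a dict: "time_s": time; "qpos": joint angles; "joint_velocities": joint speeds; "effort": joint torques, N m; "tool_pos": TCP position; "tool_rot": TCP orientation; "force": force on the tool from outside, world axes, zero at the start; "wrist_torque": the same for the moment, N m; "grip_width": finger opening in m.
Only numpy, scipy, OpenCV 4.12 (cv2) and the standard library are available. Lean on these libraries where they do the work, as an engineer would, in place of code of your own. Each camera call takes 0.05 s, during which the arm holds its last target. There are 200 camera calls.

## Task

Lift the steel mould by its box and set it down flat on the open front part of the press's bed, its tail pointing away from the head, and let go of it. Then take it again by its tail and slide it under the press head until its front end is fully home against the back stop. Last, lift the press's lever out of its notch, swing it round to the notch marked by the pointed cone and let it drop right into that notch.

Things in the scene. Friction and masses are not known exactly. Their poses are not given: they have to be found in the camera images.
- press: White and aluminium counter-top press, fixed (sizes in mm); its mouth faces roughly the robot's right (-y). Origin on the counter; own +x is the way the mould slides in, +y left of that, +z up. Bed: 140 wide (y), x from -215 to 85, top 12 above the counter. The head covers it from x = -55 on, 59 above the bed (a plate there sinks 12 as the lever swings, never reaching the mould).
- press_bed (a point): Middle of the open front part of the bed, on its top surface (press x = -130, y = 0, z = 12).
- press_home (a point): Where the mould's origin lies when fully home (press x = 5, y = 0, z = 12). The back stop's face is at press x = 80. Under the head the side walls are 70 apart; two cheeks, 42 tall over the bed, flare from there to about 106 apart at x = -76.
- tin: The mould: loose lidded steel box, 150 long (x) x 60 wide (y) x 45 tall, 0.4 to 0.8 kg, with a black upright tab (the tail) at its -x end: 60 long, 14 wide (y), from z = 10 to 36. Origin at the centre of the box's underside; +x is the front end that goes under the head first. Pinch it across its 60 mm width to lift; held by the tail it would droop.
- tin_tail (a point): Point to pinch the tail: its middle line, 112 behind the box's centre (37 behind the box), 24 above its underside; pinch across y.
- lever_pivot (a point): Where the lever's two hinge axes cross: press x = -10, y = 0, z = 113. The lever swings about the vertical through it and is lifted about a level line. It stands on the press's deck, 93 above the counter, x from -55 to 180, 246 wide (y) where x > 30, 100 wide before that.
- lever_swing (a joint): Swing of the lever about the vertical (rad), growing counter-clockwise seen from above. Three notches: 0 is the starting notch (lever 0.6 rad clockwise of the press's +x), 0.6 the middle one (along +x), 1.2 the last. Light friction; range -0.08 to 1.28.
- lever_lift (a joint): Lift of the lever (rad): 0 level, lying down in a notch; its bar (12 mm round) clears the 28 mm tall teeth above about 0.18; most 0.5. Sinks by its own weight (about 2 N at the knob). Each notch leaves the bar about 0.06 rad of play either side, at the teeth 85 mm from the pivot.
- lever_grip (a point): Point to grip on the lever's upright black knob (24 mm round, 56 tall, top 20 mm above this point, bar's top 34 mm below it): 125 out from the pivot along the bar and 40 above it. x axis: outwards along the bar.
- lever_nose (a point): Free end of the lever's steel bar, 150 out from the pivot, on the bar's middle line.
- mark: Fixed dark steel pointed cone, 24 wide, 30 tall, on the deck 175 mm out from the pivot, in line with the notch to be used: the middle or the last one (it changes). Origin at the centre of its base. The other notches have only a flat disc, 20 wide and 4 high.
- mug: Bystander: white mug, 80 wide, 90 tall, origin at the base; not to be disturbed.
- soap: Bystander: yellow soap bottle, 66 wide, 180 tall, origin at the base; not to be disturbed.
- jar: Bystander: glass jar, 72 wide, 100 tall, origin at the base; not to be disturbed.
There are look-alikes about, which are no part of the job. Leave any green or pink look-alike of the tin alone.

How it is judged:
By the outcome, as a careful person would: the job done as asked, in the order asked, and still so for the second after the job is handed in, with the robot touching nothing.
It also fails if it takes over 64 s, if anything falls off the work surface, if the arm or the gripper's body presses on something with over 40 N, if the wrist force passes 120 N, or if a joint passes its speed limit or range.

## Working session

There is one attempt and no reset: what is moved stays moved. The work goes in short steps, Python scripts to look and compute and a tool call to move; the robot and the scene stay as the last step left them, time stands still between calls to the robot, and variables do not carry over. Pictures are saved under pics/ and viewed, about 8 in all and at most 12, crops included, and the job is handed in when it is done.

Besides the shell and the picture viewer there is one more tool, called after "Call:" as name(argument=value, ...), one argument or row to a line, values as JSON. carry_out: Moves the arm, as the interface text tells. Its arguments: {"type":"object","properties":{"plan":{"type":"array","items":{"type":"object","properties":{"grip":{"type":"number"},"dp":{"type":"array","items":{"type":"number"}},"rotation":{"type":"array","items":{"type":"number"}}}}},"force":{"type":"number"}},"required":["plan"]}

```bash
ls; mkdir -p pics
python3 - <<'E'
from cell import env
import cv2
print(env.get_obs())
for n in ("side","top"):
    p=env.camera_params(n); print(n,p)
    cv2.imwrite(f"pics/{n}0.png",env.read_camera(n)[:,:,::-1])
E
```

```text
pics
{'time_s': 0.0, 'qpos': array([-65.88328043,  18.44223555,  -4.01430073,  83.17621422,
         1.29733922,  78.54129401,  -3.26019104]), 'joint_velocities': array([-0.00326013, -0.02542006, -0.10563348, -0.08337691, -0.00362897,
        0.0140833 ,  0.07378729]), 'effort': array([-4.12465515e-04, -4.91285741e+01, -4.03520074e-01, -3.12522054e+01,
       -6.37146877e-02,  4.38310322e-02,  1.78518139e-04]), 'tool_pos': array([0.25704489, 0.59639625, 0.22141388]), 'tool_rot': array([1.79991506e+02, 1.14372105e-01, 6.66921589e+01]), 'force': array([0.19274957, 0.09656178, 0.97724216]), 'wrist_torque': array([ 0.00919577, -0.02918369, -0.04156974]), 'grip_width': 0.08729311682926903}
side {'fx': 601.9666782590768, 'fy': 601.9666782590768, 'cx': 330.50960387929007, 'cy': 231.679114521572, 'k1': -0.19231717925007757, 'R': array([[ 0.9487576 , -0.31539733,  0.01958398],
       [-0.16512092, -0.5476384 , -0.82026049],
       [ 0.26943291,  0.77499465, -0.57165479]]), 't': array([-0.46992333,  0.13071625,  1.52061656])}
top {'fx': 466.7801344267115, 'fy': 466.7801344267115, 'cx': 318.68435608367406, 'cy': 241.5788032815998, 'k1': -0.08829493479349071, 'R': array([[-0.01363924, -0.99972558, -0.01904558],
       [-0.98454653,  0.01675309, -0.17432001],
       [ 0.17459125,  0.01637366, -0.98450485]]), 't': array([-0.03709208,  0.50482529,  1.18153314])}
```

View pics/top0.png

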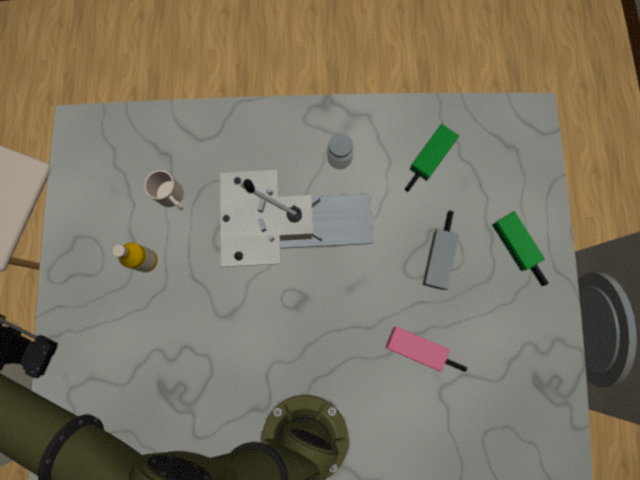

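View pics/side0.png

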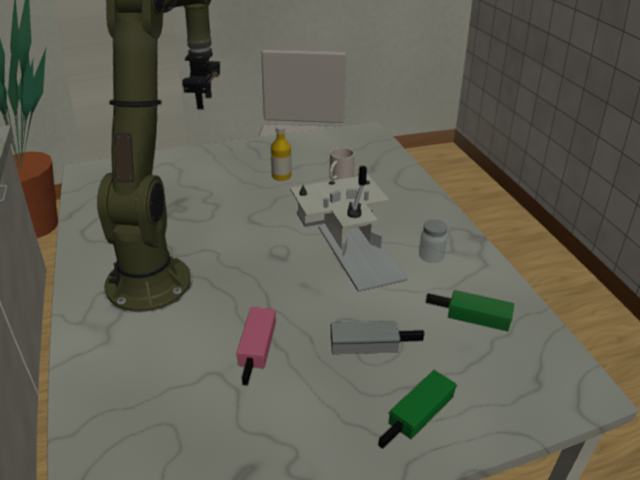

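Top view: the steel tin lies at about (441,258), with its tail pointing up to (449,220). The look-alikes are green at (435,155) and (519,240) and pink at (418,349). The press mouth faces right, with the bed's end at x≈372. The lever runs from the pivot (294,214) to the knob (248,185). Notch markers are at (237,181), (226,218) and (238,256). In the side view the marker at (303,189), next to the last notch, looks like the cone. The grey box is the only one that fits "steel". I'll confirm both in one enlarged crop.

```bash
cat > h.py <<'E'
import numpy as np, cv2
from cell import env
def ray(p,u,v):
    K=np.array([[p['fx'],0,p['cx']],[0,p['fy'],p['cy']],[0,0,1]])
    xd=np.array([(u-p['cx'])/p['fx'],(v-p['cy'])/p['fy']]); x=xd.copy()
    for _ in range(30): x=xd/(1+p['k1']*(x@x))
    R,t=np.array(p['R']),np.array(p['t'])
    return -R.T@t, R.T@np.array([x[0],x[1],1.])
def onz(p,u,v,z):
    c,d=ray(p,u,v); return (c+d*(z-c[2])/d[2])
def proj(p,X):
    q=np.array(p['R'])@np.array(X)+np.array(p['t']); x=q[:2]/q[2]; x=x*(1+p['k1']*(x@x))
    return np.array([p['fx']*x[0]+p['cx'],p['fy']*x[1]+p['cy']])
E
python3 - <<'E'
from h import *
im=cv2.imread("pics/top0.png"); s=cv2.imread("pics/side0.png")
a=cv2.resize(im[155:305,210:470],None,fx=3,fy=3,interpolation=cv2.INTER_CUBIC)[:, :780]
b=cv2.resize(s[150:300,270:400][:50],None,fx=3,fy=3,interpolation=cv2.INTER_CUBIC)
out=np.zeros((600,780,3),np.uint8); out[:450]=a; out[450:600,:390]=b
c=cv2.resize(s[310:360,315:445],None,fx=3,fy=3,interpolation=cv2.INTER_CUBIC); out[450:600,390:780]=c
cv2.imwrite("pics/crop1.png",out)
p=env.camera_params("top")
hsv=cv2.cvtColor(im,cv2.COLOR_BGR2HSV)
# deck white
for name,m,z,win in (("deck",cv2.inRange(hsv,(0,0,165),(180,60,255)),.093,(200,150,330,290)),
  ("dark",cv2.inRange(hsv,(0,0,0),(180,255,50)),.03,(200,150,480,300)),):
    w=np.zeros_like(m); x0,y0,x1,y1=win; w[y0:y1,x0:x1]=m[y0:y1,x0:x1]
    for c in cv2.findContours(w,0,2)[0]:
        if cv2.contourArea(c)<15: continue
        r=cv2.minAreaRect(c); print(name,cv2.contourArea(c),r)
        for q in cv2.boxPoints(r): print("   ",q,onz(p,*q,z).round(4))
E
```

```text
deck 244.0 ((295.0, 207.0), (22.0, 30.0), 90.0)
    [280. 196.] [0.6162 0.0522 0.093 ]
    [310. 196.] [ 0.6147 -0.025   0.093 ]
    [310. 218.] [ 0.5568 -0.0244  0.093 ]
    [280. 218.] [0.5582 0.0521 0.093 ]
deck 2770.5 ((255.0, 219.0), (90.0, 68.0), 90.0)
    [221. 174.] [0.6791 0.207  0.093 ]
    [289. 174.] [0.6748 0.0289 0.093 ]
    [289. 264.] [0.4398 0.0294 0.093 ]
    [221. 264.] [0.4424 0.2011 0.093 ]
deck 123.0 ((265.1120300292969, 181.11599731445312), (18.693531036376953, 24.32842254638672), 79.69515228271484)
    [251.47203 174.096  ] [0.6768 0.1268 0.093 ]
    [275.40802 169.744  ] [0.6872 0.0644 0.093 ]
    [278.752 188.136] [0.6373 0.0555 0.093 ]
    [254.81604 192.48799] [0.6269 0.1174 0.093 ]
dark 30.0 ((238.0, 256.0), (6.0, 6.0), 90.0)
    [235. 253.] [0.4796 0.1786 0.03  ]
    [241. 253.] [0.4793 0.1625 0.03  ]
    [241. 259.] [0.4632 0.1622 0.03  ]
    [235. 259.] [0.4635 0.1783 0.03  ]
dark 72.5 ((448.1588134765625, 220.53530883789062), (4.880936145782471, 19.415279388427734), 12.52880573272705)
    [443.67056 229.48236] [ 0.5338 -0.379   0.03  ]
    [447.88235 
[... 362 characters left out ...]
      212.99998] [ 0.5854 -0.0035  0.03  ]
    [294.5122  223.60976] [0.5566 0.0195 0.03  ]
dark 77.0 ((248.94000244140625, 185.92001342773438), (13.000000953674316, 8.0), 53.13010025024414)
    [241.84001 183.12001] [0.6727 0.1634 0.03  ]
    [248.24    178.32002] [0.686 0.146 0.03 ]
    [256.03998 188.72002] [0.6559 0.1241 0.03  ]
    [249.64 193.52] [0.6427 0.1415 0.03  ]
dark 102.5 ((416.6320495605469, 180.03773498535156), (17.444791793823242, 24.999622344970703), 15.945395469665527)
    [404.8113  189.66039] [ 0.6456 -0.28    0.03  ]
    [411.67923 165.62263] [ 0.7137 -0.3023  0.03  ]
    [428.4528  170.41508] [ 0.6993 -0.3477  0.03  ]
    [421.58487 194.45284] [ 0.6315 -0.3249  0.03  ]
```

View pics/crop1.png

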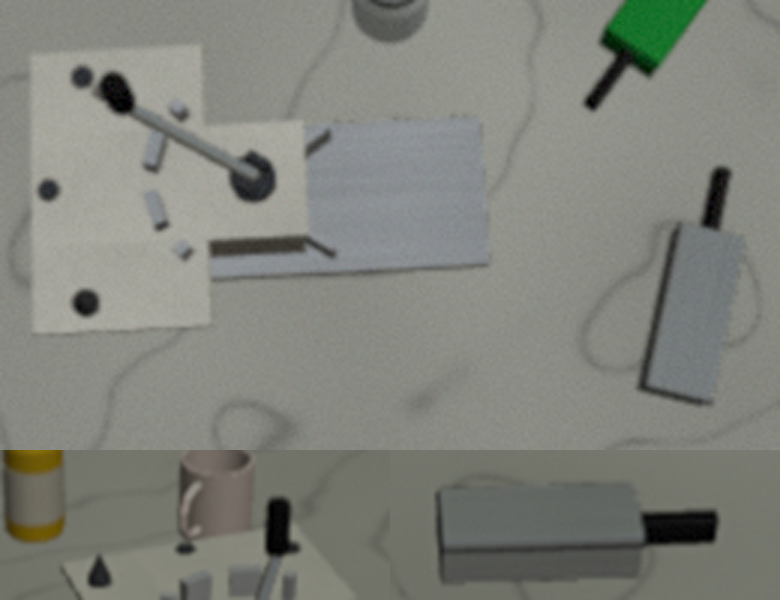

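The crop shows the pointed cone at (86,302) in the crop, i.e. top px (238.7,255.7), in line with the last notch; the others are flat discs. The grey steel box, the only grey one, sits at crop (690,315) with its black tail up at (718,195).

Run:
```python
from h import *
p=env.camera_params("top")
f=lambda u,v,z: onz(p,210+u/3-.33,155+v/3-.33,z)[:2]
def show(n,L,z):
    P=np.array([f(*q,z) for q in L]); print(n,P.round(4).tolist(),"edges",np.linalg.norm(P-np.roll(P,-1,0),axis=1).round(4)); return P
d=show("deck",[(30,55),(201,45),(210,325),(33,333)],.093)
h=show("headfront",[(304,121),(309,237)],.093)
b=show("bedend",[(483,118),(488,263)],.012)
t=show("tintop",[(681,225),(744,237),(712,404),(645,388)],.045)
print("tail end",f(721,170,.036),"tail root",f(712,225,.036))
print("tincentre",t.mean(0))
for n,(u,v),z in (("pivot",(254,172),.12),("cone tip",(87,300),.123),("d1",(82,77),.097),("d2",(48,190),.097),("knobtop",(113,88),.173)): print(n,f(u,v,z))
def ang(a,b): return np.degrees(np.arctan2(*(b-a)[::-1]))
print("press +x ang est", ang(d[1],d[0]),ang(d[2],d[3]),ang(d[2],d[1])+90,ang(d[3],d[0])+90,ang(h[1],h[0])+90,ang(b[1],b[0])+90)
# left/right order: image up = world +x
```

```text
deck [[0.6819, 0.2106], [0.6873, 0.0611], [0.4427, 0.0528], [0.4381, 0.2019]] edges [0.1496 0.2448 0.1491 0.2439]
headfront [[0.6173, -0.0276], [0.5161, -0.0307]] edges [0.1013 0.1013]
bedend [[0.64, -0.1888], [0.5053, -0.1887]] edges [0.1347 0.1347]
tintop [[0.5306, -0.3565], [0.519, -0.4117], [0.3731, -0.3745], [0.388, -0.3172]] edges [0.0564 0.1505 0.0592 0.1479]
tail end [ 0.58190008 -0.39763053] tail root [ 0.53196232 -0.38632321]
tincentre [ 0.45268489 -0.36497012]
pivot [0.56659304 0.01357342]
cone tip [0.46088028 0.15084156]
d1 [0.65947226 0.16367221]
d2 [0.55994078 0.19088392]
knobtop [0.62531728 0.12326919]
press +x ang est 92.0950568769184 91.74504156567775 91.93367675049441 92.0568652133337 91.77771716136166 89.95987337351377
```

```bash
cat >> h.py <<'E'
from scipy.spatial.transform import Rotation as Ro
def pose():
    o=env.get_obs(); return np.array(o['tool_pos']),Ro.from_euler('xyz',o['tool_rot'],degrees=True)
def rows(P,R,tgt,rpy=None,step=.04):
    """uniform rows (dp tool frame, rotvec) P,R -> tgt; returns new pose"""
    tgt=np.array(tgt,float); T=R if rpy is None else Ro.from_euler('xyz',rpy,degrees=True)
    rv=(R.inv()*T).as_rotvec(degrees=True); n=max(1,int(np.ceil(max(np.linalg.norm(tgt-P)/step,np.linalg.norm(rv)/7.1))))
    Rc=R; out=[]
    for i in range(n):
        out.append((Rc.inv().apply((tgt-P)/n).round(4).tolist(),(rv/n).round(2).tolist())); Rc=Rc*Ro.from_rotvec(rv/n,degrees=True)
    if all(np.allclose(o[0],out[0][0],atol=2e-4) for o in out): print(f"{n} x",out[0])
    else: [print(o) for o in out]
    return tgt,T
def go(*wps,step=.04):
    P,R=pose(); print(P.round(4),R.as_euler('xyz',degrees=True).round(2))
    for w in wps: P,R=rows(P,R,w[:3],w[3:] or None,step)
E
python3 - <<'E'
from h import *
go((.257,.597,.30),(.44,.25,.30),(.48,-.10,.29),(.4527,-.365,.26,180,0,75.4))
E
```

```text
[0.257  0.5965 0.2215] [1.7999e+02 1.0000e-01 6.6700e+01]
2 x ([0.0002, -0.0001, -0.0392], [0.0, 0.0, 0.0])
10 x ([-0.0246, 0.0305, 0.0], [0.0, 0.0, 0.0])
9 x ([-0.034, 0.0195, 0.0012], [0.0, 0.0, 0.0])
([-0.0363, 0.0114, 0.0044], [-0.0, 0.01, -1.24])
([-0.0365, 0.0106, 0.0043], [-0.0, 0.01, -1.24])
([-0.0368, 0.0098, 0.0043], [-0.0, 0.01, -1.24])
([-0.037, 0.009, 0.0043], [-0.0, 0.01, -1.24])
([-0.0372, 0.0082, 0.0043], [-0.0, 0.01, -1.24])
([-0.0373, 0.0074, 0.0043], [-0.0, 0.01, -1.24])
([-0.0375, 0.0066, 0.0043], [-0.0, 0.01, -1.24])
```

Call:
carry_out(
  plan=[
    {"grip":0,"dp":[0,0,-0.039],"rotation":[0,0,0]},
    {"grip":0,"dp":[0,0,-0.039],"rotation":[0,0,0]},
    {"grip":0,"dp":[-0.0246,0.0305,0],"rotation":[0,0,0]},
    {"grip":0,"dp":[-0.0246,0.0305,0],"rotation":[0,0,0]},
    {"grip":0,"dp":[-0.0246,0.0305,0],"rotation":[0,0,0]},
    {"grip":0,"dp":[-0.0246,0.0305,0],"rotation":[0,0,0]},
    {"grip":0,"dp":[-0.0246,0.0305,0],"rotation":[0,0,0]},
    {"grip":0,"dp":[-0.0246,0.0305,0],"rotation":[0,0,0]},
  ],
)

```text
time_s: 0.77
tool_pos: [0.362, 0.3892, 0.2964]
tool_rot: [-179.7, 0.6, 67.9]
force: [0.9, 0.6, -0.1]
grip_width: 0.0874
```

Call:
carry_out(
  plan=[
    {"grip":0,"dp":[-0.0246,0.0305,0],"rotation":[0,0,0]},
    {"grip":0,"dp":[-0.0246,0.0305,0],"rotation":[0,0,0]},
    {"grip":0,"dp":[-0.0246,0.0305,0],"rotation":[0,0,0]},
    {"grip":0,"dp":[-0.0246,0.0305,0],"rotation":[0,0,0]},
  ],
)

```text
time_s: 1.1
tool_pos: [0.4396, 0.244, 0.2955]
tool_rot: [-179.6, 0.6, 68.0]
force: [-0.2, 0.8, 0.3]
grip_width: 0.0869
```

Call:
carry_out(
  plan=[
    {"grip":0,"dp":[-0.034,0.0195,0],"rotation":[0,0,0]},
    {"grip":0,"dp":[-0.034,0.0195,0],"rotation":[0,0,0]},
    {"grip":0,"dp":[-0.034,0.0195,0],"rotation":[0,0,0]},
    {"grip":0,"dp":[-0.034,0.0195,0],"rotation":[0,0,0]},
    {"grip":0,"dp":[-0.034,0.0195,0],"rotation":[0,0,0]},
    {"grip":0,"dp":[-0.034,0.0195,0],"rotation":[0,0,0]},
    {"grip":0,"dp":[-0.034,0.0195,0],"rotation":[0,0,0]},
    {"grip":0,"dp":[-0.034,0.0195,0],"rotation":[0,0,0]},
  ],
)

```text
time_s: 1.77
tool_pos: [0.4814, -0.0835, 0.2948]
tool_rot: [-179.5, 0.7, 67.9]
force: [1.8, -0.6, -0.1]
grip_width: 0.0874
```

Call:
carry_out(
  plan=[
    {"grip":0,"dp":[-0.037,0.012,0.004],"rotation":[0,0,-1.2]},
    {"grip":0,"dp":[-0.037,0.011,0.004],"rotation":[0,0,-1.2]},
    {"grip":0,"dp":[-0.037,0.01,0.004],"rotation":[0,0,-1.2]},
    {"grip":0,"dp":[-0.037,0.009,0.004],"rotation":[0,0,-1.2]},
    {"grip":0,"dp":[-0.037,0.008,0.004],"rotation":[0,0,-1.2]},
    {"grip":0,"dp":[-0.037,0.007,0.004],"rotation":[0,0,-1.2]},
  ],
)

```text
time_s: 2.27
tool_pos: [0.4602, -0.3235, 0.272]
tool_rot: [-179.6, 0.5, 75.5]
force: [1.2, 0.2, 0.3]
grip_width: 0.0874
```

Run:
```python
from h import *
go((.4527,-.365,.26,180,0,75.4))
w=env.camera_params("wrist"); print(w['k1'],w['fx'],proj(w,[.4527,-.365,.045]))
cv2.imwrite("pics/w1.png",env.read_camera("wrist")[:,:,::-1])
import json; json.dump({k:np.array(v).tolist() for k,v in w.items()},open("w1.json","w"))
```

```text
[ 0.4602 -0.3235  0.272 ] [-179.6     0.48   75.48]
2 x ([-0.021, 0.0016, 0.0062], [-0.2, 0.24, 0.04])
0.021478307659130228 370.88037975219015 [282.02253532 221.41721878]
```

View pics/w1.png

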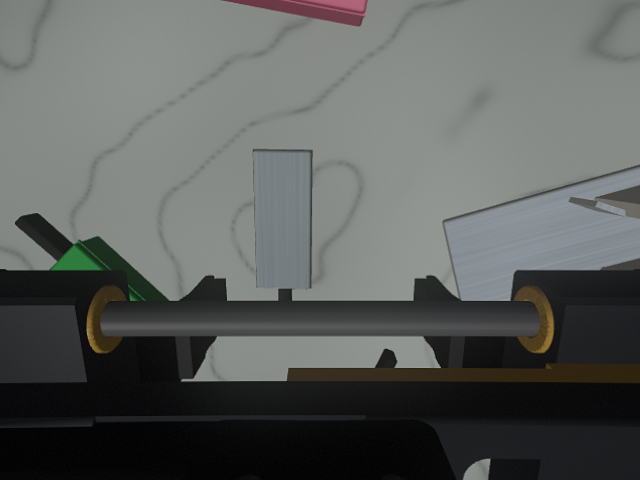

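The wrist view shows the tin's lid with corners at about (253,150), (312,150), (311,289) and (256,288). Its centre is (283,219.5), against my predicted (282,221.4), so the measurements agree to about 1 mm and the yaw is square. I'll descend to take it.

Run:
```python
from h import *
import json
w=json.load(open("w1.json"))
C=np.array([onz(w,*q,.045) for q in((253,150),(312,150),(311,289),(256,288))]); print(C.round(4).tolist(),C.mean(0))
a=C[0]-C[3]+C[1]-C[2]; print(np.degrees(np.arctan2(a[1],a[0])))
c=C.mean(0)
go((c[0],c[1],.26,180,0,75.2),(c[0],c[1],.06),(c[0],c[1],.007))
```

```text
[[0.3747, -0.3734, 0.045], [0.3896, -0.3154, 0.045], [0.534, -0.3546, 0.045], [0.5176, -0.4135, 0.045]] [ 0.45398178 -0.36422567  0.045     ]
164.5482873296957
[ 0.4563 -0.3326  0.2712] [-179.55    0.93   74.96]
1 x ([-0.031, 0.0061, 0.0117], [-0.46, 0.93, -0.24])
5 x ([0.0, -0.0, 0.04], [0.0, 0.0, 0.0])
2 x ([0.0, -0.0, 0.0265], [0.0, 0.0, 0.0])
```

Call:
carry_out(
  plan=[
    {"grip":0,"dp":[-0.031,0.006,0.012],"rotation":[-0.46,0.93,0]},
    {"grip":0,"dp":[0,0,0.04],"rotation":[0,0,0]},
    {"grip":0,"dp":[0,0,0.04],"rotation":[0,0,0]},
    {"grip":0,"dp":[0,0,0.04],"rotation":[0,0,0]},
    {"grip":0,"dp":[0,0,0.03],"rotation":[0,0,0]},
    {"grip":0,"dp":[0,0,0],"rotation":[0,0,0]},
  ],
)

```text
time_s: 2.82
tool_pos: [0.4515, -0.3699, 0.1051]
tool_rot: [179.8, 0.2, 74.2]
force: [-0.4, 1.3, -0.6]
grip_width: 0.0875
```

Run:
```python
from h import *
go((.454,-.3642,.06,180,0,74.9),(.454,-.3642,.007),step=.03)
```

```text
[ 0.4515 -0.3699  0.1051] [179.83   0.24  74.21]
2 x ([0.0032, 0.0004, 0.0225], [0.08, 0.12, -0.34])
2 x ([-0.0, -0.0, 0.0265], [0.0, 0.0, 0.0])
```

Call:
carry_out(
  plan=[
    {"grip":0,"dp":[0.004,0.001,0.022],"rotation":[0.1,0.2,-0.4]},
    {"grip":0,"dp":[0.002,0,0.022],"rotation":[0,0,-0.3]},
    {"grip":0,"dp":[0,0,0.022],"rotation":[0,0,0]},
    {"grip":0,"dp":[0,0,0.018],"rotation":[0,0,0]},
    {"grip":0,"dp":[0,0,0.008],"rotation":[0,0,0]},
    {"grip":0,"dp":[0,0,0],"rotation":[0,0,0]},
  ],
)

```text
time_s: 3.32
tool_pos: [0.4579, -0.3638, 0.0153]
tool_rot: [179.8, 0.0, 75.0]
force: [0.3, 0.8, 0.1]
grip_width: 0.0873
```

Call:
carry_out(
  plan=[
    {"grip":0,"dp":[-0.001,-0.003,0.008],"rotation":[0,0,0]},
    {"grip":1,"dp":[0,0,0],"rotation":[0,0,0]},
    {"grip":1,"dp":[0,0,0],"rotation":[0,0,0]},
    {"grip":1,"dp":[0,0,0],"rotation":[0,0,0]},
    {"grip":1,"dp":[0,0,0],"rotation":[0,0,0]},
    {"grip":1,"dp":[0,0,0],"rotation":[0,0,0]},
    {"grip":1,"dp":[0,0,0],"rotation":[0,0,0]},
    {"grip":1,"dp":[0,0,0],"rotation":[0,0,0]},
  ],
  force=45,
)

```text
time_s: 3.98
tool_pos: [0.4585, -0.3663, 0.0133]
tool_rot: [179.3, 0.1, 75.1]
force: [0.6, -2.0, -3.0]
grip_width: 0.0598
```

Call:
carry_out(
  plan=[
    {"grip":1,"dp":[0,0,-0.02],"rotation":[0,0,0]},
    {"grip":1,"dp":[0,0,-0.03],"rotation":[0,0,0]},
    {"grip":1,"dp":[0,0,-0.035],"rotation":[0,0,0]},
    {"grip":1,"dp":[0,0,-0.035],"rotation":[0,0,0]},
    {"grip":1,"dp":[0,0,0],"rotation":[0,0,0]},
  ],
)

```text
time_s: 4.4
tool_pos: [0.4513, -0.3611, 0.1299]
tool_rot: [-179.7, -0.1, 75.0]
force: [1.1, -1.3, -5.5]
grip_width: 0.0595
```

Run:
```python
from h import *
print(env.get_obs()['force'])
go((.570,-.112,.125,180,0,2.0),step=.028)
```

```text
[ 1.0583051  -1.3111943  -5.51264089]
[ 0.4513 -0.3611  0.1299] [-1.797e+02 -1.300e-01  7.503e+01]
([0.0247, 0.0046, 0.0005], [-0.03, 0.01, 6.64])
([0.025, 0.0017, 0.0005], [-0.03, 0.01, 6.64])
([0.0251, -0.0012, 0.0005], [-0.03, 0.01, 6.64])
([0.0248, -0.0041, 0.0005], [-0.03, 0.01, 6.64])
([0.0241, -0.0069, 0.0005], [-0.03, 0.01, 6.64])
([0.0231, -0.0097, 0.0005], [-0.03, 0.01, 6.64])
([0.0219, -0.0123, 0.0005], [-0.03, 0.01, 6.64])
([0.0203, -0.0147, 0.0005], [-0.03, 0.01, 6.64])
([0.0185, -0.017, 0.0005], [-0.03, 0.01, 6.64])
([0.0164, -0.019, 0.0005], [-0.03, 0.01, 6.64])
([0.0141, -0.0208, 0.0005], [-0.03, 0.01, 6.64])
```

Call:
carry_out(
  plan=[
    {"grip":1,"dp":[0.0247,0.0046,0],"rotation":[0,0,6.6]},
    {"grip":1,"dp":[0.025,0.0017,0],"rotation":[0,0,6.6]},
    {"grip":1,"dp":[0.0251,-0.0012,0],"rotation":[0,0,6.6]},
    {"grip":1,"dp":[0.0248,-0.0041,0],"rotation":[0,0,6.6]},
    {"grip":1,"dp":[0.0241,-0.0069,0],"rotation":[0,0,6.6]},
    {"grip":1,"dp":[0.0231,-0.0097,0],"rotation":[0,0,6.6]},
    {"grip":1,"dp":[0.0219,-0.0123,0],"rotation":[0,0,6.6]},
    {"grip":1,"dp":[0.0203,-0.0147,0],"rotation":[0,0,6.6]},
  ],
)

```text
time_s: 5.07
tool_pos: [0.532, -0.1798, 0.1212]
tool_rot: [-179.4, 0.9, 18.9]
force: [0.4, 0.9, -5.6]
grip_width: 0.0596
```

Call:
carry_out(
  plan=[
    {"grip":1,"dp":[0.0185,-0.017,0],"rotation":[0,0,6.6]},
    {"grip":1,"dp":[0.0164,-0.019,0],"rotation":[0,0,6.6]},
    {"grip":1,"dp":[0,0,0],"rotation":[0,0,0]},
    {"grip":1,"dp":[0,0,0],"rotation":[0,0,0]},
  ],
)

```text
time_s: 5.4
tool_pos: [0.5554, -0.1229, 0.1133]
tool_rot: [-179.3, 1.5, 5.4]
force: [-0.8, -1.0, -6.2]
grip_width: 0.0595
```

Run:
```python
from h import *
go((.570,-.112,.125,180,0,2.0),step=.028)
cv2.imwrite("pics/t2.png",env.read_camera("top")[:,:,::-1])
im=cv2.imread("pics/t2.png")
cv2.imwrite("pics/crop2.png",cv2.resize(im[155:305,210:470],None,fx=3,fy=3,interpolation=cv2.INTER_CUBIC))
```

```text
[ 0.5554 -0.1229  0.1133] [-179.32    1.53    5.39]
1 x ([0.0152, -0.0096, -0.0119], [-0.64, 1.55, 3.38])
```

Call:
carry_out(
  plan=[
    {"grip":1,"dp":[0.014,-0.0096,-0.005],"rotation":[-0.65,1.55,3.4]},
    {"grip":1,"dp":[0,0,0],"rotation":[0,0,0]},
  ],
)

```text
time_s: 5.62
tool_pos: [0.5672, -0.1111, 0.1157]
tool_rot: [-179.9, 0.2, 1.9]
force: [1.4, 1.0, -5.4]
grip_width: 0.0598
```

Run:
```python
from h import *
go((.570,-.1087,.05,180,0,2.0),step=.028)
```

```text
[ 0.5672 -0.1111  0.1157] [-1.7991e+02  1.5000e-01  1.8800e+00]
3 x ([0.001, -0.0007, 0.0219], [-0.03, 0.05, -0.04])
```

Call:
carry_out(
  plan=[
    {"grip":1,"dp":[0.002,-0.001,0.022],"rotation":[-0.1,0.15,0]},
    {"grip":1,"dp":[0.001,-0.001,0.022],"rotation":[0,0,0]},
    {"grip":1,"dp":[0,0,0.015],"rotation":[0,0,0]},
    {"grip":1,"dp":[0,0,0.003],"rotation":[0,0,0]},
  ],
)

```text
time_s: 5.95
tool_pos: [0.5688, -0.1114, 0.0512]
tool_rot: [-180.0, -0.0, 2.0]
force: [-0.7, -0.6, -6.2]
grip_width: 0.0597
```

Run:
```python
from h import *
go((.570,-.1087,.027,180,0,2.0),step=.028)
```

```text
[ 0.5688 -0.1114  0.0512] [-1.7996e+02 -4.0000e-02  1.9800e+00]
1 x ([0.0013, -0.0026, 0.0242], [-0.04, -0.04, -0.02])
```

Call:
carry_out(
  plan=[
    {"grip":1,"dp":[0.001,-0.002,0.008],"rotation":[0,0,0]},
    {"grip":1,"dp":[0.001,-0.001,0.008],"rotation":[0,0,0]},
    {"grip":1,"dp":[0,0,0.006],"rotation":[0,0,0]},
    {"grip":1,"dp":[0,0,0.004],"rotation":[0,0,0]},
    {"grip":1,"dp":[0,0,0.002],"rotation":[0,0,0]},
  ],
)

```text
time_s: 6.37
tool_pos: [0.5698, -0.11, 0.0251]
tool_rot: [-179.7, 0.1, 1.9]
force: [-8.7, 3.4, 19.8]
grip_width: 0.06
```

Call:
carry_out(
  plan=[
    {"grip":0,"dp":[0,0,-0.001],"rotation":[0,0,0]},
    {"grip":0,"dp":[0,0,0],"rotation":[0,0,0]},
    {"grip":0,"dp":[0,0,0],"rotation":[0,0,0]},
    {"grip":0,"dp":[0,0,0],"rotation":[0,0,0]},
    {"grip":0,"dp":[0,0,-0.02],"rotation":[0,0,0]},
    {"grip":0,"dp":[0,0,-0.04],"rotation":[0,0,0]},
    {"grip":0,"dp":[0,0,-0.04],"rotation":[0,0,0]},
    {"grip":0,"dp":[0,0,-0.02],"rotation":[0,0,0]},
  ],
)

```text
time_s: 7.03
tool_pos: [0.5711, -0.112, 0.1506]
tool_rot: [-179.8, 0.0, 1.9]
force: [1.7, -0.5, 0.9]
grip_width: 0.0866
```

Run:
```python
from h import *
go((.5735,-.2157,.10,180,0,2.0),(.5735,-.2157,.015))
cv2.imwrite("pics/s3.png",env.read_camera("side")[:,:,::-1])
cv2.imwrite("pics/t3.png",env.read_camera("top")[:,:,::-1])
s=cv2.imread("pics/s3.png")[180:300,290:420]; t=cv2.imread("pics/t3.png")[160:280,260:420]
o=np.zeros((480,800,3),np.uint8); a=cv2.resize(t,None,fx=4,fy=4,interpolation=2)[:, :400]
cv2.imwrite("pics/crop3.png",np.hstack([cv2.resize(t,(533,400),interpolation=2),cv2.resize(s[:,20:107],(264,400),interpolation=2)]))
p=env.camera_params("top")
for X in ([-.207,.007],): print()
```

```text
[ 0.5711 -0.112   0.1506] [-1.7985e+02  3.0000e-02  1.8500e+00]
3 x ([-0.0003, 0.0346, 0.0168], [-0.05, 0.01, -0.05])
3 x ([0.0, -0.0, 0.0283], [0.0, 0.0, 0.0])
```

View pics/crop3.png

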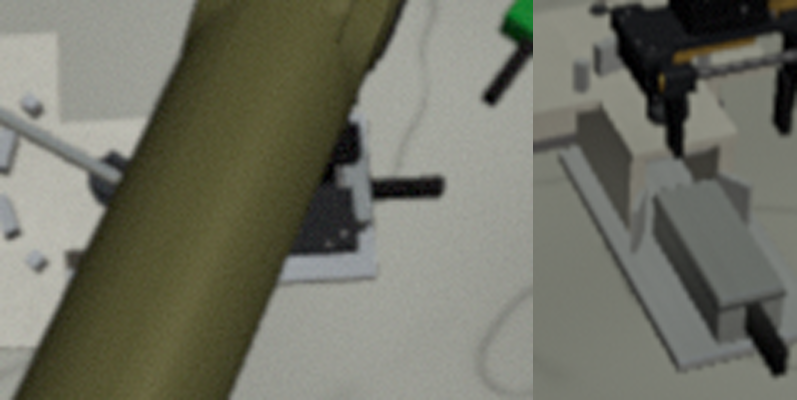

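The tin stands flat on the bed. Its tail points away from the head, with its end at about top px (393,216), and the front end lies between the cheeks. Next I'll check the tail's line.

Run:
```python
from h import *
p=env.camera_params("top"); im=cv2.imread("pics/t3.png")
g=cv2.cvtColor(im,cv2.COLOR_BGR2GRAY); m=np.zeros_like(g); m[205:226,373:398]=(g[205:226,373:398]<60)*255
ys,xs=np.nonzero(m)
for x in range(374,394,3):
    y=ys[xs==x]; print(x,y.min(),y.max(),onz(p,x,y.mean(),.04).round(4))
print("end",onz(p,xs.max()+.5,216,.04))
```

```text
374 214 219 [ 0.5701 -0.1927  0.04  ]
377 214 218 [ 0.5713 -0.2007  0.04  ]
380 214 218 [ 0.5712 -0.2087  0.04  ]
383 214 218 [ 0.571  -0.2167  0.04  ]
386 214 218 [ 0.5709 -0.2246  0.04  ]
389 214 218 [ 0.5708 -0.2326  0.04  ]
392 214 217 [ 0.572  -0.2407  0.04  ]
end [ 0.57061667 -0.24193651  0.04      ]
```

Call:
carry_out(
  plan=[
    {"grip":0,"dp":[0,0.035,0.015],"rotation":[-0.1,0,0]},
    {"grip":0,"dp":[0,0.035,0.015],"rotation":[0,0,0]},
    {"grip":0,"dp":[0,0.033,0.015],"rotation":[0,0,0]},
    {"grip":0.3,"dp":[0,0.003,0.02],"rotation":[0,0,0]},
    {"grip":0.3,"dp":[0,0,0.02],"rotation":[0,0,0]},
    {"grip":0.3,"dp":[0,0,0],"rotation":[0,0,0]},
  ],
)

```text
time_s: 7.63
tool_pos: [0.5803, -0.2178, 0.0609]
tool_rot: [-179.8, -0.5, 2.4]
force: [-0.8, 1.3, -0.3]
grip_width: 0.074
```

Run:
```python
from h import *
go((.572,-.218,.021,180,0,2.0),step=.02)
```

```text
[ 0.5803 -0.2178  0.0609] [-179.84   -0.51    2.43]
3 x ([-0.0029, -0.0, 0.0133], [-0.05, -0.17, 0.14])
```

Call:
carry_out(
  plan=[
    {"grip":0.4,"dp":[-0.006,0,0.008],"rotation":[-0.1,-0.5,0.4]},
    {"grip":0.4,"dp":[-0.002,0,0.013],"rotation":[0,0,0]},
    {"grip":0.4,"dp":[0,0,0.012],"rotation":[0,0,0]},
    {"grip":0.4,"dp":[0,0,0.003],"rotation":[0,0,0]},
  ],
)

```text
time_s: 7.97
tool_pos: [0.5717, -0.2172, 0.0221]
tool_rot: [-179.9, 0.0, 2.0]
force: [-0.6, 0.5, 0.5]
grip_width: 0.0538
```

Run:
```python
from h import *
go((.572,-.218,.021,180,0,2.0),step=.02)
```

```text
[ 0.5717 -0.2172  0.0221] [-1.7993e+02  5.0000e-02  2.0400e+00]
1 x ([0.0002, 0.0008, 0.0011], [-0.07, 0.05, 0.04])
```

Call:
carry_out(
  plan=[
    {"grip":1,"dp":[0,0,0],"rotation":[0,0,0]},
    {"grip":1,"dp":[0,0,0],"rotation":[0,0,0]},
    {"grip":1,"dp":[0,0,0],"rotation":[0,0,0]},
    {"grip":1,"dp":[0,0,0],"rotation":[0,0,0]},
    {"grip":1,"dp":[0,0,0],"rotation":[0,0,0]},
    {"grip":1,"dp":[0,0,0],"rotation":[0,0,0]},
    {"grip":1,"dp":[0,0,0],"rotation":[0,0,0]},
  ],
  force=30,
)

```text
time_s: 8.55
tool_pos: [0.574, -0.2152, 0.0236]
tool_rot: [-179.9, -0.1, 2.3]
force: [0.8, 0.5, -2.0]
grip_width: 0.0135
```

Call:
carry_out(
  plan=[
    {"grip":1,"dp":[0,-0.01,0],"rotation":[0,0,0]},
    {"grip":1,"dp":[0,-0.015,0],"rotation":[0,0,0]},
    {"grip":1,"dp":[0,-0.015,0],"rotation":[0,0,0]},
    {"grip":1,"dp":[0,-0.01,0],"rotation":[0,0,0]},
  ],
)

```text
time_s: 8.88
tool_pos: [0.5707, -0.1701, 0.0242]
tool_rot: [179.6, -0.2, 1.8]
force: [0.5, -1.9, -0.8]
grip_width: 0.0137
```

Run:
```python
from h import *
print(env.get_obs()['force'])
# centreline target at home pinch
go((.5655+.0332*.107,.0262-.107,.022,180,0,1.9),step=.015)
```

```text
[ 0.54079763 -1.94867093 -0.8255035 ]
[ 0.5707 -0.1701  0.0242] [179.64  -0.19   1.8 ]
6 x ([0.0002, -0.0149, 0.0003], [0.06, -0.03, -0.02])
```

Call:
carry_out(
  plan=[
    {"grip":1,"dp":[0.0005,-0.014,0.0005],"rotation":[0.3,0,0]},
    {"grip":1,"dp":[0.0003,-0.014,0.0003],"rotation":[0,0,0]},
    {"grip":1,"dp":[0.0003,-0.014,0],"rotation":[0,0,0]},
    {"grip":1,"dp":[0,-0.014,0],"rotation":[0,0,0]},
    {"grip":1,"dp":[0,0,0],"rotation":[0,0,0]},
  ],
)

```text
time_s: 9.3
tool_pos: [0.5695, -0.1088, 0.0236]
tool_rot: [179.9, -0.2, 1.9]
force: [-0.4, 1.8, -1.8]
grip_width: 0.0138
```

Run:
```python
from h import *
print(env.get_obs()['force'])
go((.5655+.0332*.107,.0262-.107,.022,180,0,1.9),step=.01)
```

```text
[-0.38593957  1.83683782 -1.76581609]
[ 0.5695 -0.1088  0.0236] [179.92  -0.2    1.88]
3 x ([0.0002, -0.0093, 0.0005], [0.03, -0.07, -0.01])
```

Call:
carry_out(
  plan=[
    {"grip":1,"dp":[0,-0.01,0],"rotation":[0,0,0]},
    {"grip":1,"dp":[0,-0.008,0],"rotation":[0,0,0]},
    {"grip":1,"dp":[0,-0.005,0],"rotation":[0,0,0]},
    {"grip":1,"dp":[0,-0.003,0],"rotation":[0,0,0]},
    {"grip":1,"dp":[0,-0.003,0],"rotation":[0,0,0]},
  ],
)

```text
time_s: 9.72
tool_pos: [0.568, -0.0808, 0.0238]
tool_rot: [179.7, -0.2, 1.8]
force: [0.7, -3.3, -0.6]
grip_width: 0.0138
```

Call:
carry_out(
  plan=[
    {"grip":1,"dp":[0,-0.003,0],"rotation":[0,0,0]},
    {"grip":1,"dp":[0,-0.003,0],"rotation":[0,0,0]},
    {"grip":1,"dp":[0,-0.003,0],"rotation":[0,0,0]},
  ],
)

```text
time_s: 9.97
tool_pos: [0.5678, -0.0772, 0.0243]
tool_rot: [179.3, -0.3, 1.6]
force: [0.7, -8.7, -1.2]
grip_width: 0.0135
```

Call:
carry_out(
  plan=[
    {"grip":1,"dp":[0,-0.005,0.001],"rotation":[0.4,0.2,-0.2]},
    {"grip":1,"dp":[0,-0.005,0],"rotation":[0,0,0]},
  ],
)

```text
time_s: 10.13
tool_pos: [0.568, -0.0771, 0.0241]
tool_rot: [178.9, -0.7, 1.5]
force: [0.7, -10.9, -1.7]
grip_width: 0.0137
```

Call:
carry_out(
  plan=[
    {"grip":1,"dp":[0,-0.007,0],"rotation":[0,0,0]},
    {"grip":1,"dp":[0,-0.007,0],"rotation":[0,0,0]},
  ],
)

```text
time_s: 10.3
tool_pos: [0.5676, -0.0773, 0.025]
tool_rot: [177.9, -0.9, 1.1]
force: [-0.1, -14.1, -2.2]
grip_width: 0.014
```

The tin has stopped against something solid: y is fixed at -0.077 while the push force rises to 14 N. The 138 mm travelled agrees with reaching home. I'll release the tail.

Call:
carry_out(
  plan=[
    {"grip":1,"dp":[0,0,0],"rotation":[0,0,0]},
    {"grip":0.45,"dp":[0,0,0],"rotation":[0,0,0]},
    {"grip":0.45,"dp":[0,0,0],"rotation":[0,0,0]},
    {"grip":0.45,"dp":[0,0,0],"rotation":[0,0,0]},
    {"grip":0.45,"dp":[0,0.005,-0.015],"rotation":[0,0,0]},
    {"grip":0.45,"dp":[0,0.01,-0.03],"rotation":[2,0.5,0]},
    {"grip":0.45,"dp":[0,0.01,-0.04],"rotation":[0,0,0]},
    {"grip":0.45,"dp":[0,0.01,-0.04],"rotation":[0,0,0]},
  ],
)

```text
time_s: 10.97
tool_pos: [0.5603, -0.1022, 0.1451]
tool_rot: [-179.6, -0.4, 1.5]
force: [1.2, -0.1, 0.5]
grip_width: 0.0461
```

Call:
carry_out(
  plan=[
    {"grip":0.45,"dp":[0,0.01,-0.04],"rotation":[0,0,0]},
    {"grip":0.45,"dp":[0,0.02,-0.04],"rotation":[0,0,0]},
    {"grip":0,"dp":[0,0.02,-0.03],"rotation":[0,0,0]},
    {"grip":0,"dp":[0,0,0],"rotation":[0,0,0]},
  ],
)

```text
time_s: 11.3
tool_pos: [0.564, -0.1537, 0.2648]
tool_rot: [-179.5, -1.2, 1.6]
force: [0.7, -0.6, 0.6]
grip_width: 0.0547
```

Run:
```python
from h import *
print(pose()[0], pose()[1].as_euler('xyz',degrees=True))
s=env.read_camera("side")[:,:,::-1]; t=env.read_camera("top")[:,:,::-1]
cv2.imwrite("pics/s4.png",s); cv2.imwrite("pics/t4.png",t)
cv2.imwrite("pics/crop4.png",np.hstack([cv2.resize(t[160:280,210:390],(450,300),interpolation=2),cv2.resize(s[160:280,280:410],(325,300),interpolation=2)]))
```

```text
[ 0.56403263 -0.15370188  0.26475644] [-179.49465531   -1.16865684    1.58944988]
```

View pics/crop4.png

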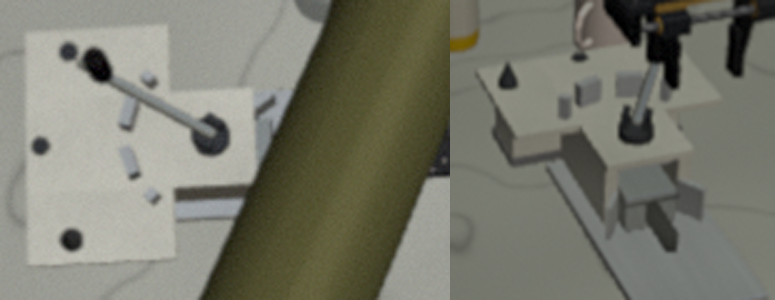

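The tin is under the head with only a short piece of box and the tail sticking out. The lever is still in its start notch. I'll check the box's rear edge against the expected home and locate the knob by two views.

Run:
```python
from h import *
ps=env.camera_params("side"); pt=env.camera_params("top")
for q in((348.8,242),(371.2,237.2)): print("rear top edge",onz(ps,*q,.057).round(4))
o=np.array([.5655,.0262]);a=np.radians(91.9);u=np.array([np.cos(a),np.sin(a)]);v=np.array([-u[1],u[0]])
for y in(.03,-.03): X=[*(o-.07*u+y*v),.057]; print("expected",np.round(X,4),proj(ps,X))
t=cv2.imread("pics/t4.png");s=cv2.imread("pics/s0.png") if 0 else cv2.imread("pics/side0.png")
def blob(im,x0,y0,x1,y1):
    g=cv2.cvtColor(im,cv2.COLOR_BGR2GRAY)[y0:y1,x0:x1]<60
    n,l,st,c=cv2.connectedComponentsWithStats(g.astype(np.uint8)); i=1+np.argmax(st[1:,4]); print(st[i]); return c[i]+[x0,y0]
bt=blob(t,241,176,262,200); bs=blob(s,352,160,372,188); print(bt,bs)
c1,d1=ray(pt,*bt);c2,d2=ray(ps,*bs)
A=np.c_[d1,-d2]; k=np.linalg.lstsq(A,c2-c1,rcond=None)[0]; print("knob centre",c1+k[0]*d1,c2+k[1]*d2)
print("top@.145",onz(pt,*bt,.145))
b=np.radians(91.9-34.38); K=o-.010*u+.125*np.array([np.cos(b),np.sin(b)]); print("expected knob",K,proj(pt,[*K,.145]),proj(ps,[*K,.145]))
# cone
bc=blob(t,228,245,248,266); print(onz(pt,*bc,.105)); b=np.radians(91.9+34.38); print("cone exp",o-.010*u+.175*np.array([np.cos(b),np.sin(b)]))
```

```text
rear top edge [ 0.5266 -0.0552  0.057 ]
rear top edge [ 0.5915 -0.052   0.057 ]
expected [ 0.5378 -0.0448  0.057 ] [351.44007862 239.08318758]
expected [ 0.5978 -0.0428  0.057 ] [372.13779213 234.90662727]
[ 3  4 10 13 94]
[  7   6  10  20 145]
[248.55319149 185.77659574] [362.46206897 175.42758621]
knob centre [0.62978741 0.12527733 0.14369384] [0.62961686 0.1253206  0.14364895]
top@.145 [0.6293867  0.12505292 0.145     ]
expected knob [0.6329572  0.12165287] [249.94080859 184.3597276 ] [364.04667197 175.46395553]
[ 7  8  7  7 41]
[0.46089164 0.15592869 0.105     ]
cone exp [0.46227848 0.1572791 ]
```

The rear edge I read by eye in the blurred crop is about 10 mm short of home, which disagrees with the arm's travel. I'll enlarge that region before going on.

Run:
```python
from h import *
s=cv2.imread("pics/s4.png")[225:270,335:385]
o=cv2.resize(s,None,fx=12,fy=12,interpolation=2)
ps=env.camera_params("side")
o0=np.array([.5655,.0262]);a=np.radians(91.9);u=np.array([np.cos(a),np.sin(a)]);v=np.array([-u[1],u[0]])
for x,c in((-.07,(0,255,0)),(-.08,(0,0,255))):
  for z in(.057,.012):
    q=[(proj(ps,[*(o0+x*u+y*v),z])-[335,225]+.5)*12 for y in(.03,-.03)]
    cv2.line(o,*[tuple(map(int,k)) for k in q],c,1)
q=[(proj(ps,[*(o0-.055*u+y*v),.093])-[335,225]+.5)*12 for y in(.05,-.05)]
cv2.line(o,*[tuple(map(int,k)) for k in q],(255,0,0),1)
q=[(proj(ps,[*(o0-.13*u+y*v),.048])-[335,225]+.5)*12 for y in(.007,-.007)]
cv2.line(o,*[tuple(map(int,k)) for k in q],(0,255,0),1)
cv2.imwrite("pics/crop5.png",o)
```

```text
(no output)
```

View pics/crop5.png

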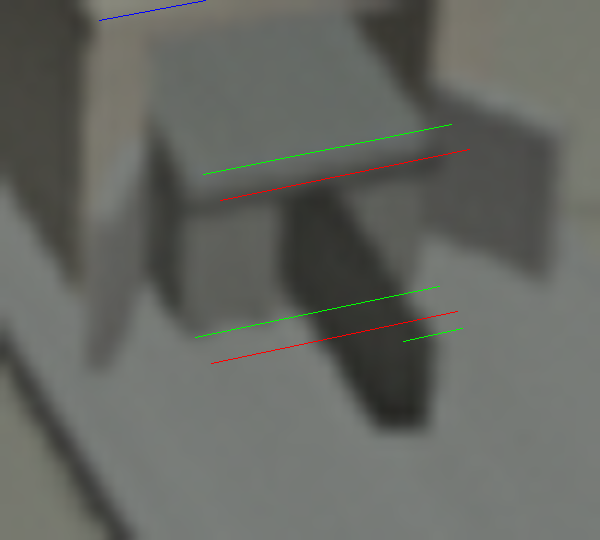

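The box's lower rear edge and the tail's end lie on the green lines, which mark home. The darker edge I had read was only the underside of the lid's rim. So the tin is home, and I go on to the knob.

Run:
```python
from h import *
go((.6297,.1253,.235,180,0,-30.4),step=.037)
```

```text
[ 0.5627 -0.149   0.2595] [-179.29   -0.78    1.78]
([0.0094, -0.034, 0.0036], [-0.11, -0.07, 4.02])
([0.007, -0.0345, 0.0035], [-0.11, -0.07, 4.02])
([0.0046, -0.035, 0.0035], [-0.11, -0.07, 4.02])
([0.0021, -0.0352, 0.0034], [-0.11, -0.07, 4.02])
([-0.0004, -0.0353, 0.0033], [-0.11, -0.07, 4.02])
([-0.0028, -0.0352, 0.0032], [-0.11, -0.07, 4.02])
([-0.0053, -0.0349, 0.0032], [-0.11, -0.07, 4.02])
([-0.0077, -0.0344, 0.0031], [-0.11, -0.07, 4.02])
```

Call:
carry_out(
  plan=[
    {"grip":0,"dp":[0.009,-0.034,0.002],"rotation":[-0.1,-0.1,4]},
    {"grip":0,"dp":[0.007,-0.0345,0.002],"rotation":[-0.1,-0.1,4]},
    {"grip":0,"dp":[0.0046,-0.035,0.002],"rotation":[-0.1,-0.1,4]},
    {"grip":0,"dp":[0.002,-0.035,0.002],"rotation":[-0.1,-0.1,4]},
    {"grip":0,"dp":[0,-0.035,0.002],"rotation":[-0.1,-0.1,4]},
    {"grip":0,"dp":[-0.003,-0.035,0.002],"rotation":[-0.1,-0.1,4]},
    {"grip":0,"dp":[-0.005,-0.035,0.002],"rotation":[-0.1,-0.1,4]},
    {"grip":0,"dp":[0,0,0],"rotation":[0,0,0]},
  ],
)

```text
time_s: 12.07
tool_pos: [0.6168, 0.1105, 0.2325]
tool_rot: [-180.0, 1.4, -27.4]
force: [-0.6, 2.3, -1.0]
grip_width: 0.0871
```

Run:
```python
from h import *
go((.6297,.1253,.235,180,0,-30.4),(.6297,.1253,.134),step=.03)
```

```text
[0.6168 0.1105 0.2325] [-179.99    1.42  -27.41]
1 x ([0.0046, -0.0191, -0.0026], [0.02, 1.42, 2.99])
4 x ([0.0, -0.0, 0.0252], [0.0, 0.0, 0.0])
```

Call:
carry_out(
  plan=[
    {"grip":0,"dp":[0.005,-0.019,-0.003],"rotation":[0,1.4,3]},
    {"grip":0,"dp":[0,0,0],"rotation":[0,0,0]},
  ],
)

```text
time_s: 12.23
tool_pos: [0.6275, 0.1327, 0.2294]
tool_rot: [179.7, 0.4, -30.0]
force: [-0.6, 1.9, -0.6]
grip_width: 0.0872
```

Run:
```python
from h import *
go((.6297,.1253,.200,180,0,-30.4),(.6297,.1253,.134),step=.03)
w=env.camera_params("wrist"); im=env.read_camera("wrist")[:,:,::-1]; cv2.imwrite("pics/w2.png",im)
g=cv2.cvtColor(im,cv2.COLOR_BGR2GRAY)
print(proj(w,[.6297,.1253,.173]),proj(w,[.6297,.1253,.145]))
```

```text
[0.6275 0.1327 0.2294] [179.7    0.37 -30.02]
2 x ([0.0029, 0.0026, 0.0147], [0.15, 0.18, 0.19])
3 x ([0.0, -0.0, 0.022], [0.0, 0.0, 0.0])
[330.42827329 270.03009734] [329.54672419 257.38158687]
```

Call:
carry_out(
  plan=[
    {"grip":0,"dp":[0.004,0.005,0.012],"rotation":[0.2,0.2,0.2]},
    {"grip":0,"dp":[0,0,0.022],"rotation":[0,0,0]},
    {"grip":0,"dp":[0,0,0.015],"rotation":[0,0,0]},
    {"grip":0,"dp":[0,0,0],"rotation":[0,0,0]},
  ],
)

```text
time_s: 12.62
tool_pos: [0.6228, 0.1248, 0.1727]
tool_rot: [179.4, 0.6, -29.9]
force: [-0.3, -0.6, -0.6]
grip_width: 0.0867
```

Run:
```python
from h import *
go((.6297,.1253,.134,180,0,-30.4),step=.02)
```

```text
[0.6228 0.1248 0.1727] [179.43   0.61 -29.93]
2 x ([0.0031, -0.0021, 0.0193], [0.29, 0.3, 0.24])
```

View pics/w2.png

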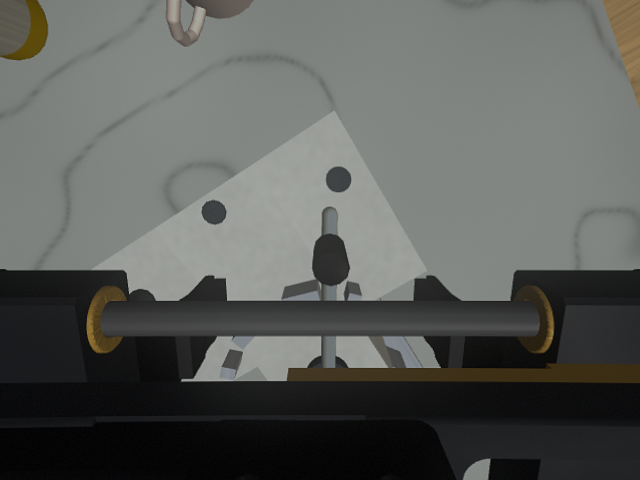

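The wrist view shows the knob's top at about (331,267), against my predicted (330,270). The bar stands upright in the picture, so the jaws lie square across it. I'll descend and grip.

Call:
carry_out(
  plan=[
    {"grip":0,"dp":[0.005,-0.003,0.01],"rotation":[0.3,0.3,0.2]},
    {"grip":0,"dp":[0.001,-0.001,0.016],"rotation":[0,0,0]},
    {"grip":0,"dp":[0,0,0.01],"rotation":[0,0,0]},
    {"grip":0,"dp":[0,0,0],"rotation":[0,0,0]},
  ],
)

```text
time_s: 12.95
tool_pos: [0.6287, 0.1252, 0.133]
tool_rot: [179.7, 0.4, -30.1]
force: [0.1, 0.6, -0.2]
grip_width: 0.0868
```

Run:
```python
from h import *
go((.6297,.1253,.134,180,0,-30.4),step=.02)
```

```text
[0.6287 0.1252 0.133 ] [179.72   0.44 -30.12]
1 x ([0.0007, -0.0006, -0.0011], [0.28, 0.44, 0.28])
```

Call:
carry_out(
  plan=[
    {"grip":1,"dp":[0,0,0],"rotation":[0,0,0]},
    {"grip":1,"dp":[0,0,0],"rotation":[0,0,0]},
    {"grip":1,"dp":[0,0,0],"rotation":[0,0,0]},
    {"grip":1,"dp":[0,0,0],"rotation":[0,0,0]},
    {"grip":1,"dp":[0,0,0],"rotation":[0,0,0]},
    {"grip":1,"dp":[0,0,0],"rotation":[0,0,0]},
    {"grip":1,"dp":[0,0,0],"rotation":[0,0,0]},
  ],
  force=20,
)

```text
time_s: 13.53
tool_pos: [0.6307, 0.1249, 0.1362]
tool_rot: [179.9, 0.3, -30.1]
force: [0.4, 0.1, 0.1]
grip_width: 0.0484
```

```bash
cat >> h.py <<'E'
PIV=np.array([.5658,.0162,.113])
def lever(P0,R0,th,li):
    """pose of gripper rigid with lever after lifting by li about the level line, then swinging by th"""
    h0=(P0-PIV); az=np.arctan2(h0[1],h0[0])
    ax=np.array([np.sin(az),-np.cos(az),0])
    Q=Ro.from_rotvec([0,0,th])*Ro.from_rotvec(ax*li)
    return PIV+Q.apply(h0),Q*R0
E
python3 - <<'E'
from h import *
o=env.get_obs();print(o['force'],o['grip_width'])
P0,R0=pose(); print(P0,R0.as_euler('xyz',degrees=True))
np.savez("lev.npz",P=P0,q=R0.as_quat())
P,R=P0,R0
for k in range(1,9):
    P2,R2=lever(P0,R0,0,.035*k); print(R.inv().apply(P2-P).round(4),(R.inv()*R2).as_rotvec(degrees=True).round(2)); P,R=P2,R2
print("lifted",P,R.as_euler('xyz',degrees=True))
E
```

```text
[0.40391881 0.1252039  0.13995577] 0.04835428474284728
[0.63068923 0.12487744 0.13624886] [179.92005418   0.25709918 -30.13443483]
[-0.      0.0009 -0.0044] [ 2.01  0.02 -0.01]
[-0.      0.0009 -0.0044] [ 2.01  0.02 -0.01]
[-0.      0.0009 -0.0044] [ 2.01  0.02 -0.01]
[-0.      0.0009 -0.0044] [ 2.01  0.02 -0.01]
[-0.      0.0009 -0.0044] [ 2.01  0.02 -0.01]
[-0.      0.0009 -0.0044] [ 2.01  0.02 -0.01]
[-0.      0.0009 -0.0044] [ 2.01  0.02 -0.01]
[-0.      0.0009 -0.0044] [ 2.01  0.02 -0.01]
lifted [0.62486838 0.1151286  0.17032334] [-1.64038372e+02  5.19345540e-02 -3.00908886e+01]
```

Call:
carry_out(
  plan=[
    {"grip":1,"dp":[0,0,0.002],"rotation":[0,0,0]},
    {"grip":1,"dp":[0,0,0],"rotation":[0,0,0]},
    {"grip":1,"dp":[0,0,0],"rotation":[0,0,0]},
    {"grip":1,"dp":[0,0,0],"rotation":[0,0,0]},
    {"grip":1,"dp":[0,0,0],"rotation":[0,0,0]},
    {"grip":1,"dp":[0,0,0],"rotation":[0,0,0]},
  ],
)

```text
time_s: 14.03
tool_pos: [0.6308, 0.125, 0.1345]
tool_rot: [180.0, 0.2, -30.1]
force: [-0.8, -0.4, 1.6]
grip_width: 0.0232
```

Run:
```python
from h import *
o=env.get_obs();print(o['force'],o['grip_width'],o['qpos'])
P0,R0=pose(); print(P0,R0.as_euler('xyz',degrees=True))
np.savez("lev.npz",P=P0,q=R0.as_quat())
```

```text
[-0.79552192 -0.38695892  1.58998837] 0.023184087479335532 [-55.99622798  30.45022389  57.63486739  91.94893759 -26.72557477
  72.75311719 -23.84085021]
[0.63084324 0.12502002 0.13447052] [179.95532662   0.24033282 -30.12094214]
```

Call:
carry_out(
  plan=[
    {"grip":1,"dp":[0,0.001,-0.0045],"rotation":[2,0,0]},
    {"grip":1,"dp":[0,0.001,-0.0045],"rotation":[2,0,0]},
    {"grip":1,"dp":[0,0.001,-0.0045],"rotation":[2,0,0]},
    {"grip":1,"dp":[0,0.001,-0.0045],"rotation":[2,0,0]},
    {"grip":1,"dp":[0,0.001,-0.0045],"rotation":[2,0,0]},
    {"grip":1,"dp":[0,0.001,-0.0045],"rotation":[2,0,0]},
  ],
)

```text
time_s: 14.53
tool_pos: [0.6265, 0.1194, 0.1599]
tool_rot: [-167.6, 0.2, -29.9]
force: [0.4, 0.6, -0.2]
grip_width: 0.0234
```

```bash
cat >> h.py <<'E'
def lev():
    d=np.load("lev.npz"); return d['P'],Ro.from_quat(d['q'])
def status():
    o=env.get_obs(); P,R=pose(); P0,R0=lev()
    print("F",np.round(o['force'],1),"w",round(o['grip_width'],4),"q",np.round(o['qpos'],1))
    print(P.round(4),R.as_euler('xyz',degrees=True).round(1))
    G=P-R.apply([0,0,.019])-PIV
    print("grasp rel pivot: az",np.degrees(np.arctan2(G[1],G[0])).round(1),"r",np.hypot(*G[:2]).round(4),"z",G[2].round(4),"lift~",round(np.arctan2(G[2],np.hypot(*G[:2]))-np.arctan2(.040,.125),3))
def plan(th,li,n):
    P0,R0=lev(); P,R=pose(); 
    az=lambda p:np.arctan2(p[1]-PIV[1],p[0]-PIV[0])
    th0=az(P-R.apply([0,0,.019]))-az(P0-R0.apply([0,0,.019])); 
    G=P-R.apply([0,0,.019])-PIV; l0=np.arctan2(G[2],np.hypot(*G[:2]))-np.arctan2(.040,.125)
    for k in range(1,n+1):
        P2,R2=lever(P0,R0,th0+(th-th0)*k/n,l0+(li-l0)*k/n); print((R.inv().apply(P2-P)*1e3).round(1),(R.inv()*R2).as_rotvec(degrees=True).round(2)); P,R=P2,R2
E
python3 - <<'E'
from h import *
status(); plan(.3,.27,4)
E
```

```text
F [ 0.4  0.6 -0.2] w 0.0234 q [-54.7  20.8  58.   98.9 -31.2  66.6 -17.4]
[0.6265 0.1194 0.1599] [-167.6    0.2  -29.9]
grasp rel pivot: az 59.5 r 0.1156 z 0.0654 lift~ 0.205
[-8.7  0.5 -2.1] [ 0.23 -0.84 -4.26]
[-8.7  0.6 -2.1] [ 0.92 -0.94 -4.1 ]
[-8.6  0.6 -2.1] [ 0.93 -1.01 -4.08]
[-8.6  0.6 -2.1] [ 0.93 -1.07 -4.06]
```

Call:
carry_out(
  plan=[
    {"grip":1,"dp":[0,0.001,-0.005],"rotation":[2,0,0]},
    {"grip":1,"dp":[0,0.001,-0.005],"rotation":[2,0,0]},
    {"grip":1,"dp":[0,0.001,-0.002],"rotation":[0,0,0]},
  ],
)

```text
time_s: 14.78
tool_pos: [0.6238, 0.1134, 0.173]
tool_rot: [-162.9, 0.1, -30.0]
force: [2.1, 2.3, -0.7]
grip_width: 0.0235
```

Run:
```python
from h import *
status(); plan(.6,.29,8)
```

```text
F [ 2.1  2.3 -0.7] w 0.0235 q [-53.9  17.1  58.3 101.3 -33.   65.  -14.7]
[0.6238 0.1134 0.173 ] [-1.629e+02  1.000e-01 -3.000e+01]
grasp rel pivot: az 59.1 r 0.1076 z 0.0782 lift~ 0.319
[-8.5 -0.4  0.5] [ 0.93 -1.14 -4.11]
[-8.5  0.1  0.4] [-0.21 -1.32 -4.09]
[-8.6  0.1  0.4] [-0.21 -1.31 -4.09]
[-8.6  0.1  0.4] [-0.21 -1.29 -4.1 ]
[-8.6  0.1  0.4] [-0.21 -1.28 -4.1 ]
[-8.6  0.1  0.4] [-0.21 -1.26 -4.11]
[-8.6  0.1  0.4] [-0.21 -1.25 -4.11]
[-8.6  0.1  0.4] [-0.21 -1.24 -4.11]
```

Call:
carry_out(
  plan=[
    {"grip":1,"dp":[-0.0086,0,0],"rotation":[0.3,-1.2,-4.1]},
    {"grip":1,"dp":[-0.0086,0,0],"rotation":[0,-1.3,-4.1]},
    {"grip":1,"dp":[-0.0086,0,0],"rotation":[0,-1.3,-4.1]},
    {"grip":1,"dp":[-0.0086,0,0],"rotation":[0,-1.3,-4.1]},
  ],
)

```text
time_s: 15.12
tool_pos: [0.591, 0.1259, 0.1734]
tool_rot: [-162.6, 0.0, -12.4]
force: [0.6, 0.0, -3.2]
grip_width: 0.0233
```

Run:
```python
from h import *
status(); plan(.7,.29,6)
```

```text
F [ 0.6  0.  -3.2] w 0.0233 q [-51.4  15.5  54.8 101.6 -32.   69.2   1.3]
[0.591  0.1259 0.1734] [-162.6    0.   -12.4]
grasp rel pivot: az 77.0 r 0.1069 z 0.0785 lift~ 0.324
[-7.3 -0.8  0.6] [ 0.79 -1.17 -3.71]
[-7.4  0.   0.7] [-0.33 -1.15 -3.51]
[-7.4  0.   0.7] [-0.33 -1.13 -3.52]
[-7.4  0.   0.7] [-0.33 -1.11 -3.53]
[-7.4  0.   0.7] [-0.33 -1.09 -3.53]
[-7.4  0.   0.7] [-0.33 -1.07 -3.54]
```

Call:
carry_out(
  plan=[
    {"grip":1,"dp":[-0.0086,0,0.0005],"rotation":[0,-1.3,-4.1]},
    {"grip":1,"dp":[-0.0086,0,0],"rotation":[0,-1.3,-4.1]},
    {"grip":1,"dp":[-0.0086,0,0],"rotation":[0,-1.3,-4.1]},
    {"grip":1,"dp":[-0.0086,0,0],"rotation":[0,-1.3,-4.1]},
    {"grip":1,"dp":[-0.0086,0,0],"rotation":[0,-1.3,-4.1]},
    {"grip":1,"dp":[-0.0086,0,0],"rotation":[0,-1.3,-4.1]},
    {"grip":1,"dp":[-0.0086,0,0],"rotation":[0,-1.3,-4.1]},
  ],
)

```text
time_s: 15.7
tool_pos: [0.5298, 0.1232, 0.1712]
tool_rot: [-163.1, 0.1, 19.4]
force: [1.5, -0.7, -2.5]
grip_width: 0.0233
```

Run:
```python
from h import *
status(); plan(np.radians(126.5-59.4),.29,4)
```

```text
F [ 1.5 -0.7 -2.5] w 0.0233 q [-48.2  14.2  50.  101.8 -27.3  77.1  29. ]
[0.5298 0.1232 0.1712] [-1.631e+02  1.000e-01  1.940e+01]
grasp rel pivot: az 108.6 r 0.1073 z 0.0763 lift~ 0.309
[-8.7 -1.5  0.2] [ 0.43 -1.19 -4.26]
[-8.8  0.1  0.5] [-0.27 -1.31 -4.21]
[-8.8  0.1  0.5] [-0.27 -1.29 -4.22]
[-8.9  0.1  0.5] [-0.27 -1.27 -4.22]
```

Call:
carry_out(
  plan=[
    {"grip":1,"dp":[-0.0087,-0.0005,0],"rotation":[0.2,-1.3,-4.2]},
    {"grip":1,"dp":[-0.0087,0,0],"rotation":[0,-1.3,-4.2]},
    {"grip":1,"dp":[-0.0087,0,0],"rotation":[0,-1.3,-4.2]},
    {"grip":1,"dp":[-0.006,0,0],"rotation":[0,-0.8,-2.8]},
    {"grip":1,"dp":[0,0,0],"rotation":[0,0,0]},
  ],
)

```text
time_s: 16.12
tool_pos: [0.4998, 0.1076, 0.1703]
tool_rot: [-163.1, 0.2, 36.5]
force: [-0.0, 1.2, -0.9]
grip_width: 0.0236
```

Run:
```python
from h import *
status(); plan(np.radians(126.5-59.4),.05,8)
```

```text
F [-0.   1.2 -0.9] w 0.0236 q [-46.8  13.6  48.  102.1 -23.5  80.7  44.1]
[0.4998 0.1076 0.1703] [-163.1    0.2   36.5]
grasp rel pivot: az 125.8 r 0.1072 z 0.0755 lift~ 0.304
[ 0.  -2.7  3.5] [-1.32  0.13 -0.21]
[-0.1 -0.6  4. ] [-1.82 -0.04 -0.04]
[-0.1 -0.6  4. ] [-1.82 -0.04 -0.05]
[-0.1 -0.6  4. ] [-1.82 -0.03 -0.05]
[-0.1 -0.6  4. ] [-1.82 -0.03 -0.05]
[-0.1 -0.6  4. ] [-1.82 -0.03 -0.05]
[-0.1 -0.6  4. ] [-1.82 -0.03 -0.05]
[-0.1 -0.6  4. ] [-1.82 -0.03 -0.05]
```

Call:
carry_out(
  plan=[
    {"grip":1,"dp":[-0.001,-0.001,0.004],"rotation":[-1.8,0,-0.5]},
    {"grip":1,"dp":[0,-0.001,0.004],"rotation":[-1.9,0,0]},
    {"grip":1,"dp":[0,-0.001,0.004],"rotation":[-1.9,0,0]},
    {"grip":1,"dp":[0,-0.001,0.004],"rotation":[-1.9,0,0]},
    {"grip":1,"dp":[0,-0.001,0.004],"rotation":[-1.9,0,0]},
  ],
)

```text
time_s: 16.53
tool_pos: [0.4953, 0.1138, 0.1511]
tool_rot: [-173.0, 0.1, 36.3]
force: [1.5, -0.3, -3.3]
grip_width: 0.023
```

Run:
```python
from h import *
status(); plan(np.radians(126.5-59.4),.0,5)
```

```text
F [ 1.5 -0.3 -3.3] w 0.023 q [-55.1   7.8  47.5 107.4 -12.5  71.2  33. ]
[0.4953 0.1138 0.1511] [-1.73e+02  1.00e-01  3.63e+01]
grasp rel pivot: az 125.8 r 0.1181 z 0.057 lift~ 0.14
[-0.2 -2.8  3. ] [-0.61 -0.14 -0.36]
[-0.1 -0.6  3.6] [-1.6  -0.03 -0.07]
[-0.1 -0.6  3.6] [-1.6  -0.03 -0.07]
[-0.1 -0.6  3.6] [-1.6  -0.02 -0.07]
[-0.1 -0.6  3.6] [-1.6  -0.02 -0.07]
```

Lift is 0.14, below the tooth tops, with no contact force, so the bar is in the notch. I'll keep lowering.

Call:
carry_out(
  plan=[
    {"grip":1,"dp":[0,-0.001,0.0036],"rotation":[-1.4,0,-0.2]},
    {"grip":1,"dp":[0,-0.001,0.0036],"rotation":[-1.6,0,0]},
    {"grip":1,"dp":[0,-0.001,0.0036],"rotation":[-1.6,0,0]},
    {"grip":1,"dp":[0,-0.0005,0.003],"rotation":[-1.4,0,0]},
  ],
)

```text
time_s: 16.87
tool_pos: [0.4933, 0.1169, 0.1366]
tool_rot: [-179.6, -0.0, 36.2]
force: [0.5, -0.1, -1.8]
grip_width: 0.0236
```

Run:
```python
from h import *
status()
```

```text
F [ 0.5 -0.1 -1.8] w 0.0236 q [-59.7   5.1  46.2 110.8  -4.5  65.9  24.4]
[0.4933 0.1169 0.1366] [-179.6   -0.    36.2]
grasp rel pivot: az 125.7 r 0.124 z 0.0426 lift~ 0.021
```

Call:
carry_out(
  plan=[
    {"grip":1,"dp":[0,0,0.003],"rotation":[-0.4,0,0]},
    {"grip":0,"dp":[0,0,0],"rotation":[0,0,0]},
    {"grip":0,"dp":[0,0,0],"rotation":[0,0,0]},
    {"grip":0,"dp":[0,0,0],"rotation":[0,0,0]},
    {"grip":0,"dp":[0,0,0],"rotation":[0,0,0]},
    {"grip":0,"dp":[0,0,0],"rotation":[0,0,0]},
  ],
)

```text
time_s: 17.37
tool_pos: [0.4935, 0.1174, 0.134]
tool_rot: [-179.9, -0.1, 35.9]
force: [0.2, 0.8, 0.6]
grip_width: 0.0487
```

Call:
carry_out(
  plan=[
    {"grip":0,"dp":[0,0,-0.01],"rotation":[0,0,0]},
    {"grip":0,"dp":[0,0,-0.03],"rotation":[0,0,0]},
    {"grip":0,"dp":[0,0,-0.04],"rotation":[0,0,0]},
    {"grip":0,"dp":[0,0,-0.03],"rotation":[0,0,0]},
    {"grip":0,"dp":[0,0,0],"rotation":[0,0,0]},
  ],
)

```text
time_s: 17.78
tool_pos: [0.4926, 0.1143, 0.2493]
tool_rot: [-179.9, 0.2, 35.6]
force: [1.6, 1.3, 0.4]
grip_width: 0.0816
```

Run:
```python
from h import *
status()
for n in("side","top","wrist"): cv2.imwrite(f"pics/{n}6.png",env.read_camera(n)[:,:,::-1])
s=cv2.imread("pics/side6.png")[150:300,280:430]; t=cv2.imread("pics/top6.png")[150:300,200:400]; w=cv2.imread("pics/wrist6.png")
cv2.imwrite("pics/crop6.png",np.hstack([cv2.resize(s,(400,400),interpolation=2),cv2.resize(w,(400,400))]))
```

```text
F [1.6 1.3 0.4] w 0.0816 q [-61.7  -1.4  45.4 102.1   1.1  79.1  19.1]
[0.4926 0.1143 0.2493] [-179.9    0.2   35.6]
grasp rel pivot: az 126.7 r 0.1224 z 0.1553 lift~ 0.594
```

View pics/crop6.png

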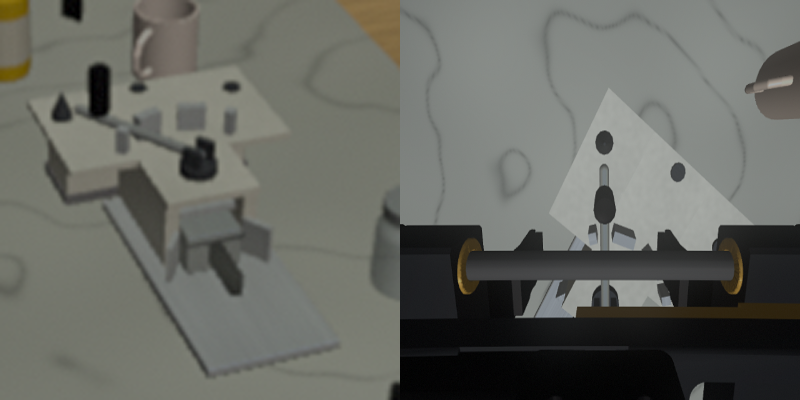

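The lever lies between the last two teeth and points at the cone, in both the side and wrist views. The gripper is clear. One last numeric check of the lever's level and the tin's home position follows before I hand in.

Run:
```python
from h import *
ps=env.camera_params("side");pt=env.camera_params("top")
def blob(f,x0,y0,x1,y1,th=60):
    g=cv2.cvtColor(cv2.imread(f),cv2.COLOR_BGR2GRAY)[y0:y1,x0:x1]<th
    n,l,st,c=cv2.connectedComponentsWithStats(g.astype(np.uint8)); i=1+np.argmax(st[1:,4]); print(st[i]+[x0,y0,0,0,0]); return c[i]+[x0,y0]
k=blob("pics/side6.png",309,172,325,196); print("knob",k)
b=np.radians(126.3)
for l in(0,.06,.12):
    X=PIV+[*(np.array([np.cos(b),np.sin(b)])*(.125*np.cos(l)-.032*np.sin(l))),.125*np.sin(l)+.032*np.cos(l)]; print(l,proj(ps,X))
e=blob("pics/top6.png",330,205,385,226); print("tail top",e,"end",)
e=blob("pics/side6.png",352,235,376,262,70); print("side tail",e)
print("pred tail end top",proj(pt,[.5698,-.1037,.048]),proj(ps,[.5698,-.1037,.048]),"bottom",proj(ps,[.5698,-.1037,.022]))
```

```text
[313 174   8  21 148]
knob [316.57432432 183.58108108]
0 [316.98359267 183.36904703]
0.06 [317.62999012 181.27315416]
0.12 [318.40979527 179.25804266]
[330 217  11   6  57]
tail top [334.84210526 219.10526316] end
[358 240  13  21 152]
side tail [363.98026316 249.74342105]
pred tail end top [340.6081291  216.48147187] [370.56015709 252.428123  ] bottom [369.98278043 260.33819578]
```

```bash
python3 -c "
from cell import env
print(env.sign_off())"
```

```text
the job is handed in; nothing more can be done
None
```

The job is done and handed in at about 18 s on the robot's clock, with no verdict reported.

- **Mould:** I lifted the steel mould by its box, set it flat on the bed with its tail away from the head, and let go. I then took it by the tail and slid it in until it stopped, with the push rising to 14 N and no further travel.
- **Lever:** I lifted it out of its notch, swung it to the last notch, the one with the cone, lowered it in, let go and moved clear.

**Last checks:**
- The knob's image position matches a level lever in that notch to within half a pixel (lift about 0).
- The tail's end matches the home position along the slide to about 1 pixel (2–3 mm) in both the top and side views.
- The arm's 138 mm of travel agrees with reaching home.

**Disagreements:**
- A first reading of the box's rear edge looked about 10 mm short of home; enlarged, that edge turned out to be the underside of the lid's rim.
- The mould appears about 4 mm sideways of my model in the side view. It still lies between the cheeks, and I put this down to the press position estimate or calibration error, without confirming it.

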